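Zero the press's stroke counter

TASK

A new batch is about to start at the press, so zero its stroke counter: twist the counter's winged reset knob clockwise all the way to its stop, keep it there for a moment (about half a second), then let go so that it springs fully back. Do not turn the round fluted knob of the air regulator or press the push button on the boxes beside it.

Things in the scene. Friction and masses are not known exactly. Their poses are not given: they have to be found in the camera images.
- reset_knob (a joint): angle of the counter's winged knob about its vertical axis, rad: 0 at rest, growing clockwise seen from above, to a hard stop at 1.1 (63 degrees). A return spring resists with 0.025 N m at rest, 0.11 N m at the stop, and brings the knob back to 0 within half a second of letting go.
- reset_knob_grip (a point): grip point on the knob's axis, 90 mm above the bench, turning with it. x: along the wing (black bar 46 x 13 mm, 38 high, top 13 mm above this point), y: across it, z up. A steel skirt, 42 across, lies 25 mm below, the top of the grey housing (106 x 76 mm, number-wheel window beyond the knob) 35 mm below. One of three housings in a row across the bench, middles at least 170 mm apart.
- dial_rim (a point): point on the top rim of the air regulator's knob, 91 mm above the bench, 20 mm from the knob's axis towards its own -x. The knob is black, round and fluted, 45 mm across, 32 high, on a like grey housing with a round white gauge face on top. It has no spring and stays where it is turned: leave it as it is.
- button_top (a point): centre of the top of the push button, 88 mm above the bench: a black mushroom head 40 mm across on a like grey housing with a small clear lamp on top. It goes down 6 mm: do not press it.
Mind the look-alikes: they are no part of the job. Leave any red look-alike of the part that bears reset_knob alone.

How it is judged (in metres and radians):
On the way:
1. the reset knob is held at its stop (within 10 degrees) (value of joint reset_knob above 0.925 rad), for 0.2 s.
At the end, for the whole second after the job is handed in: After having been held within 10 degrees of its stop for 0.2 s, the reset knob has sprung back to within 0.12 rad (7 degrees) of rest and stands still, the regulator's knob is not turned (its rim point within 6 mm of its start) and the push button is up (within 3 mm) (value of joint reset_knob below 0.12 rad and velocity of joint reset_knob between -0.1 and 0.1 rad/s and distance of dial_rim from where it was at the start of the episode below 0.006 m and distance of button_top from where it was at the start of the episode below 0.003 m); the robot touches nothing.
It fails at once if the regulator's round knob is turned (rim moves more than 6 mm) (distance of dial_rim from where it was at the start of the episode above 0.006 m).
It fails at once if the push button is pressed (more than 3 mm) (distance of button_top from where it was at the start of the episode above 0.003 m).
It also fails if it takes over 35 s, if anything falls off the work surface, if the arm or the gripper's body presses on something with over 40 N, if the wrist force passes 120 N, or if a joint passes its speed limit or range.

ROBOT

A 6-joint arm with a two-finger parallel gripper is mounted at the origin on the work surface. World frame = base frame: x ahead of the robot, y to its left, z up, the work surface at z = 0. Lengths are in m, angles in degrees, forces in N, time in s.
With the tool pointing down it reaches from about 0.3 to 0.75 m from the base axis. Payload 8.5 kg.
Tool frame: the origin (TCP) lies at the centre of the arm's flange, where the gripper is bolted on; the fingertips stand 173 mm ahead of it and the grasp point (between the pads) lies env.pinch_z ahead of it (env.pinch_z is the distance from the TCP to the grasp point, in m); z points along the fingers, y is the line along which they close (so a half turn about z gives the same grasp; the last joint's range is limited). The gripper opens to 85 mm and grips with 20 to 120 N. Pads are 22 mm wide; open, the fingers measure 114 mm over their backs; the gripper's body (76 mm by 85 mm) begins 54 mm behind the grasp point. The pads swing forward as they close: fully open they stand 13 mm farther back than shut.
Start: joints at [62.951, 21.807, 74.336, -0, 83.858, -12.336], TCP at [0.14, 0.532, 0.405] pointing down, gripper open.
Joint ranges: [-178.18, 178.18], [-50.72, 133.34], [12.68, 142.11], [-81.47, 261.47], [9.98, 163.14], [-165.26, 165.26]. Speed limits (degrees/s): [136.94, 136.94, 180, 180, 180, 180].

INTERFACE

Orientations are given as a 3x3 rotation matrix whose columns are the frame's x, y, z axes.
In Python, from rig import env, get_image, job, spotter gives the robot as it stands. The module is installed in compiled form; this text tells all that it offers.
- The arm moves only by the shell command python3 -m creep 'ROWS' [FORCE]. ROWS is text: rows parted by semicolons, each of 7 numbers parted by spaces: the turn, a rotation vector about the tool's x, y, z in units of 8 degrees (1.0 is 8 degrees), then the shift along the tool's x, y, z in units of 30 mm (1.0 is 30 mm), then the finger opening in mm, from 0 to 85.4. A call has 1 to 12 rows; each row is the pose to reach, as a shift and turn from the pose commanded when the call began, along the tool's axes at that moment; what a row does not reach only later rows make up. A row lasts 1/10 s, in which the tool goes at most 50 mm and 8.59 degrees, less where a joint would pass 70% of its speed; a pose out of reach is approached as far as the arm can. A call with a gripper value outside its range is refused whole. The fingers move at their own pace and stop on an object; FORCE is the grip in N (left out, the last holds). Time passes only in rows, so rows that repeat a pose let the fingers close. It gives the time, the measured TCP pose, the force, the opening and the grip force at its end, in the units of the state.
- env.observe(): the state, without advancing time (a new reading comes with each control period).
- get_image(name): name is "scene" or "top" or "wrist"; returns a dict with "image" (400x640x3 uint8, blue, green, red), "depth" (400x640 float32, m along the optical axis (not along the pixel's ray), 0 where there is no reading), "intrinsics" (3x3 intrinsics, pixels), "view" (4x4, takes a point from world to camera coordinates). Camera axes: x right, y up, looking along -z (the intrinsics and any distortion apply to the point x, -y, -z); pixel columns grow to the right and rows downward; lengths in m; the calibration is good to about 2 mm. A picture is of the moment at which its call begins.
- job.close_job(): hands the job in; it is judged then, once.
Trained networks look in a picture, given as the dict that the camera call returned (one of the last four; its "shot" number tells which), for a name from the list of things; names that differ only in an ending like _2 or _b are one class to them, and where a whole thing is asked for, a point or a joint stands for the part that bears it (a point fixed in the world has none). Each returns a list of dicts, best first, with "p" (0 to 1); they miss things now and then, are a little off and sometimes report something else, mostly with a low value. They report only what shows in the picture. A call takes as long as a camera call. They do not tell look-alikes from the thing itself.
- spotter.boxes_of(label, picture): "xy" ([column, row] in pixels, amid what is visible of it).
The state is a dict: "time_s": time; "q": joint angles; "qvel": joint speeds; "joint_efforts": joint torques, N m; "position": TCP position; "tool_rot": TCP orientation; "ft_force": force on the tool from outside, world axes, zero at the start; "wrist_torque": the same for the moment, N m; "grip_width": finger opening in m; "gripper_force": force on a finger pad.
Only numpy, scipy, OpenCV 4.12 (cv2) and the standard library are available. Lean on these libraries where they do the work, as an engineer would, in place of code of your own. Each camera call takes 0.05 s, during which the arm holds its last target. There are 200 camera calls.

## Working session

There is one attempt and no reset: what is moved stays moved. The work goes in short steps, Python scripts to look and compute and a shell command to move; the robot and the scene stay as the last step left them, time stands still between calls to the robot, and variables do not carry over. Pictures are saved under pics/ and viewed, at most 10 in all, crops included, and the job is handed in when it is done.

```bash
mkdir -p pics
cat > h.py <<'E'
import numpy as np, cv2
from rig import env,get_image,job,spotter
def world(p,u,v,z=None):
    K=p["intrinsics"];V=np.linalg.inv(p["view"])
    d=np.array([(u-K[0,2])/K[0,0],-(v-K[1,2])/K[1,1],-1.])
    R=V[:3,:3]@d;o=V[:3,3]
    if z is None: s=float(p["depth"][int(round(v)),int(round(u))])
    else: s=(z-o[2])/R[2]
    return o+R*s
E
python3 - <<'E'
from h import *
np.set_printoptions(precision=4,suppress=True)
print(env.pinch_z,env.observe()["tool_rot"])
for n in("top","scene"):
    p=get_image(n);cv2.imwrite(f"pics/{n}.png",p["image"])
    for l in("reset_knob","dial_rim","button_top"):
        for b in spotter.boxes_of(l,p)[:4]:
            print(n,l,round(b["p"],2),b["xy"],world(p,*b["xy"]))
E
```

```text
0.1547 [[-0.9672  0.254  -0.0007]
 [ 0.254   0.9672 -0.0013]
 [ 0.0003 -0.0014 -1.    ]]
top reset_knob 0.82 [314.8, 255.6] [0.3696 0.0211 0.1045]
top reset_knob 0.52 [312.8, 182.9] [0.5355 0.0128 0.1006]
top button_top 0.7 [205.5, 219.1] [0.4733 0.262  0.0875]
scene reset_knob 0.98 [327.3, 169.1] [0.3788 0.0163 0.0913]
scene reset_knob 0.9 [322.0, 258.2] [0.5571 0.0089 0.0834]
scene dial_rim 0.87 [181.4, 271.4] [ 0.5847 -0.2184  0.0907]
scene button_top 0.62 [465.1, 220.3] [0.4853 0.2581 0.0867]
scene button_top 0.32 [181.3, 273.5] [ 0.5885 -0.2178  0.0909]
```

View pics/top.png

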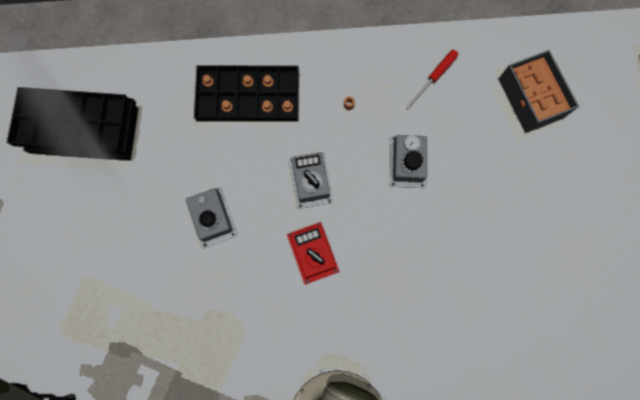

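The grey knob is at about (312,180), between the button (208,218) and the regulator (412,159). The red look-alike is at (315,255). I'll move above the grey knob and look from close up.

```bash
python3 -m creep '0 0 0 -8 -6.3 0 85;0 0 0 -15.3 -12 0 85;0 0 0 -15.3 -12 0 85;0 0 0 -15.3 -12 0 85;0 0 0 -15.3 -12 0 85;0 0 0 -15.3 -12 0 85;0 0 0 -15.3 -12 0 85;0 0 0 -15.3 -12 0 85;0 0 0 -15.3 -12 0 85;0 0 0 -15.3 -12 0 85;0 0 0 -15.3 -12 0 85;0 0 0 -15.3 -12 0 85'
python3 - <<'E'
from h import *
np.set_printoptions(precision=4,suppress=True)
o=env.observe();print(o["time_s"],o["position"],o["q"],o["tool_rot"])
p=get_image("wrist");cv2.imwrite("pics/w1.png",p["image"])
for b in spotter.boxes_of("reset_knob",p)[:4]: print(b["p"],b["xy"],world(p,*b["xy"]))
E
```

```text
time_s: 1.6
position: [0.4936, 0.0645, 0.4047]
tool_rot: [[-0.967, 0.256, 0.0], [0.256, 0.967, -0.0], [-0.0, -0.0, -1.0]]
ft_force: [-0.8, 1.0, -0.8]
grip_width: 0.085
gripper_force: 0.0
1.6 [0.4936 0.0645 0.4047] [ -6.2102  16.5668  82.3524  -0.016   81.0547 -81.3765] [[-0.9667  0.256   0.0004]
 [ 0.256   0.9667 -0.0003]
 [-0.0005 -0.0002 -1.    ]]
0.92 [225.0, 53.5] [0.3771 0.0284 0.1024]
0.65 [282.8, 248.2] [0.5433 0.024  0.0961]
0.37 [66.6, 316.8] [ 0.5659 -0.2111  0.0836]
```

View pics/w1.png

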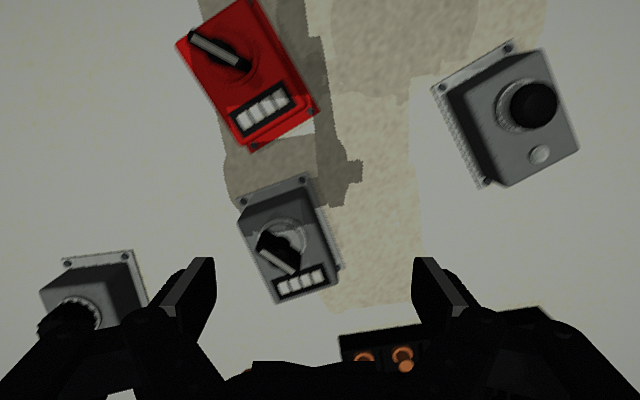

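The grey knob is at (280,250), its wing running from upper left to lower right. I'll fit the wing top (z about 0.103) from the depth.

```bash
cat >> h.py <<'E'
def wing(name,c,lo=.097,hi=.109,r=.04):
    p=get_image(name);d=p["depth"];v,u=np.nonzero(d>0);s=d[v,u]
    K=p["intrinsics"];V=np.linalg.inv(p["view"])
    P=np.c_[(u-K[0,2])/K[0,0]*s,-(v-K[1,2])/K[1,1]*s,-s]@V[:3,:3].T+V[:3,3]
    m=(P[:,2]>lo)&(P[:,2]<hi)&(np.hypot(P[:,0]-c[0],P[:,1]-c[1])<r)
    Q=P[m];rc=cv2.minAreaRect(Q[:,:2].astype(np.float32)*1000)
    w=np.linalg.svd(Q[:,:2]-Q[:,:2].mean(0))[2][0] if len(Q)<5000 else None
    print(name,len(Q),"z",np.median(Q[:,2]),"rect",rc,"mean",Q.mean(0),"axis deg",np.degrees(np.arctan2(w[1],w[0])))
E
python3 - <<'E'
from h import *
wing("wrist",(.54,.018));wing("top",(.54,.018));wing("scene",(.54,.018))
E
```

```text
wrist 757 z 0.10195082902751851 rect ((549.8514404296875, 18.573410034179688), (45.131500244140625, 19.102649688720703), 27.434492111206055) mean [0.54851767 0.01930242 0.10144875] axis deg 37.49189508755962
top 0 z nan rect ((0.0, 0.0), (0.0, 0.0), 0.0) mean [nan nan nan] axis deg 0.0
scene 218 z 0.10234023257424946 rect ((551.0693969726562, 16.591991424560547), (45.14225769042969, 18.44202995300293), 28.99570083618164) mean [0.55182648 0.01636353 0.10201742] axis deg 38.209793938815764h.py:16: RuntimeWarning: Mean of empty slice.
  w=np.linalg.svd(Q[:,:2]-Q[:,:2].mean(0))[2][0] if len(Q)<5000 else None
  ret = um.true_divide(
  return _methods._mean(a, axis=axis, dtype=dtype,
  ret = ret.dtype.type(ret / rcount)
h.py:17: RuntimeWarning: Mean of empty slice.
  print(name,len(Q),"z",np.median(Q[:,2]),"rect",rc,"mean",Q.mean(0),"axis deg",np.degrees(np.arctan2(w[1],w[0])))
```

```bash
python3 -m creep '0 0 -1 -1 -0.5 0.5 85;0 0 -2 -2.2 -1.02 1 85;0 0 -3 -2.2 -1.02 1.5 85;0 0 -4 -2.2 -1.02 2 85;0 0 -5 -2.2 -1.02 2.5 85;0 0 -6.25 -2.2 -1.02 2.5 85;0 0 -6.25 -2.2 -1.02 2.5 85;0 0 -6.25 -2.2 -1.02 2.5 85;0 0 -6.25 -2.2 -1.02 2.5 85'
python3 - <<'E'
from h import *
np.set_printoptions(precision=4,suppress=True)
o=env.observe();print(o["position"],o["q"],o["tool_rot"])
p=get_image("wrist");cv2.imwrite("pics/w2.png",p["image"])
for lo in(.097,.1,.101): wing("wrist",(.55,.018),lo,.109,.035)
E
```

```text
time_s: 2.75
position: [0.5481, 0.0214, 0.3302]
tool_rot: [[-0.817, -0.576, 0.001], [-0.576, 0.817, -0.0], [-0.001, -0.001, -1.0]]
ft_force: [0.1, 1.2, 0.0]
grip_width: 0.0852
gripper_force: 0.0
[0.5481 0.0214 0.3302] [ -10.1378   25.3911   81.598    -0.0002   72.9597 -135.3094] [[-0.8174 -0.576   0.0009]
 [-0.576   0.8174 -0.0002]
 [-0.0006 -0.0006 -1.    ]]
wrist 1521 z 0.10211041092705905 rect ((549.4405517578125, 18.059349060058594), (44.56944274902344, 19.118696212768555), 31.2760009765625) mean [0.5487 0.0174 0.1017] axis deg 37.25859704238004
wrist 1251 z 0.10238274133050093 rect ((548.9537353515625, 19.295135498046875), (45.02489471435547, 15.087368965148926), 37.7085075378418) mean [0.5489 0.0176 0.1023] axis deg 37.527774778673155
wrist 1123 z 0.10245049026269398 rect ((550.0040283203125, 18.347414016723633), (44.61262512207031, 11.647307395935059), 38.02486801147461) mean [0.5493 0.0179 0.1025] axis deg 37.60018881637092
```

View pics/w2.png

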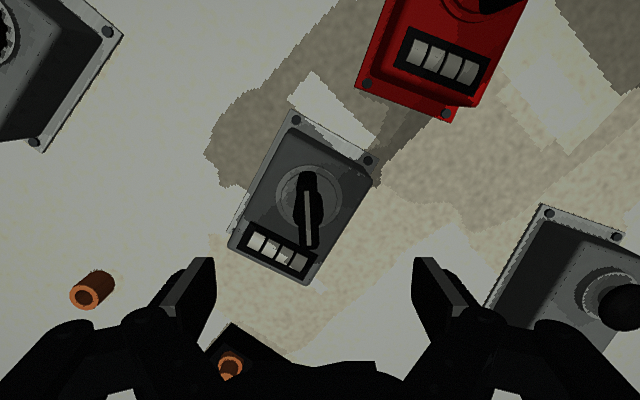

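The wing is centred between the fingers and nearly aligned (37.6° against the tool's 35.2°). I'll descend with a −2.4° correction.

```bash
python3 -m creep '0 0 -0.3 0.02 -0.11 0.8 60;0 0 -0.3 0.02 -0.11 1.6 60;0 0 -0.3 0.02 -0.11 2.3 60;0 0 -0.3 0.02 -0.11 2.75 60;0 0 -0.3 0.02 -0.11 2.75 60;0 0 -0.3 0.02 -0.11 2.75 60' 30
```

```text
time_s: 3.55
position: [0.5499, 0.0177, 0.2477]
tool_rot: [[-0.792, -0.611, 0.0], [-0.611, 0.792, -0.0], [-0.0, -0.0, -1.0]]
ft_force: [0.0, 1.0, -0.3]
grip_width: 0.0601
gripper_force: 0.0
```

```bash
python3 -m creep '0 0 0 0 0 0 30;0 0 0 0 0 0 10;0 0 0 0 0 0 5;0 0 0 0 0 0 5;0 0 0 0 0 0 5;0 0 0 0 0 0 5;0 0 0 0 0 0 5;0 0 0 0 0 0 5' 40
```

```text
time_s: 4.35
position: [0.5497, 0.0178, 0.2478]
tool_rot: [[-0.791, -0.611, 0.001], [-0.611, 0.791, -0.0], [-0.001, -0.0, -1.0]]
ft_force: [-1.7, 0.7, 5.7]
grip_width: 0.0124
gripper_force: 41.4
```

Gripped on the bar at 12.4 mm. Now I'll turn it clockwise (+z).

```bash
python3 -m creep '0 0 0.8 0 0 0 5;0 0 1.6 0 0 0 5;0 0 2.4 0 0 0 5;0 0 3.2 0 0 0 5;0 0 4 0 0 0 5;0 0 4.8 0 0 0 5;0 0 5.6 0 0 0 5;0 0 6.4 0 0 0 5;0 0 7.2 0 0 0 5;0 0 7.7 0 0 0 5;0 0 7.7 0 0 0 5;0 0 7.7 0 0 0 5'
python3 - <<'E'
from h import *
o=env.observe();print(o["wrist_torque"],o["q"],np.degrees(np.arctan2(o["tool_rot"][1][0],o["tool_rot"][0][0])))
p=get_image("wrist");cv2.imwrite("pics/w3.png",p["image"])
E
```

```text
time_s: 5.55
position: [0.5498, 0.0174, 0.2478]
tool_rot: [[-0.914, 0.405, 0.001], [0.405, 0.914, -0.001], [-0.001, -0.001, -1.0]]
ft_force: [-1.3, -3.0, 5.3]
grip_width: 0.0121
gripper_force: 41.5
[-0.48849178  0.29408902  0.09458789] [-1.05123384e+01  3.11677139e+01  8.72979038e+01 -7.99487055e-02
  6.14721534e+01 -7.65763061e+01] 156.10214801841457
```

View pics/w3.png

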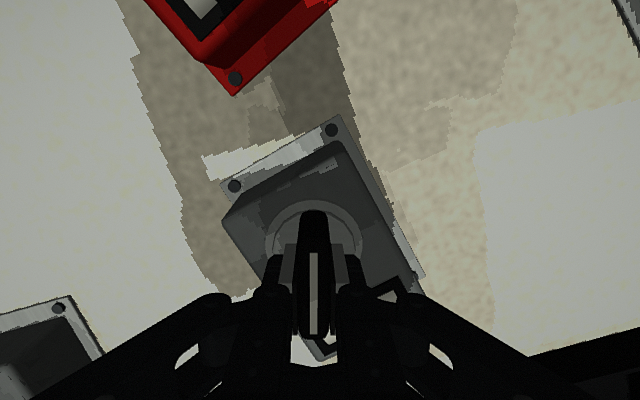

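The bar is held between the pads and turned about 61.6° relative to the housing. The twist torque of 0.095 N m agrees with the spring. I'll press 2.5° further onto the stop and hold.

```bash
python3 -m creep '0 0 0.3 0 0 0 5;0 0 0.3 0 0 0 5;0 0 0.3 0 0 0 5;0 0 0.3 0 0 0 5;0 0 0.3 0 0 0 5;0 0 0.3 0 0 0 5;0 0 0.3 0 0 0 5'
python3 -c '
from h import *
o=env.observe();print(o["wrist_torque"],np.degrees(np.arctan2(o["tool_rot"][1][0],o["tool_rot"][0][0])))'
```

```text
time_s: 6.3
position: [0.5498, 0.0174, 0.2478]
tool_rot: [[-0.897, 0.442, 0.001], [0.442, 0.897, -0.002], [-0.001, -0.001, -1.0]]
ft_force: [-2.0, -2.8, 5.6]
grip_width: 0.012
gripper_force: 42.0
[-0.56323867  0.37392855  0.57531172] 153.77347226894565
```

The torque jumped to 0.58 N m, so it is on the stop, and it has been held over 0.5 s. Now I'll release, wait, then lift straight up.

```bash
python3 -m creep '0 0 0 0 0 0 85;0 0 0 0 0 0 85;0 0 0 0 0 0 85;0 0 0 0 0 0 85;0 0 0 0 0 0 85;0 0 0 0 0 0 85;0 0 0 0 0 0 85;0 0 0 0 0 0 85;0 0 0 0 0 0 85;0 0 0 0 0 0 85'
python3 -m creep '0 0 0 0 0 -0.7 85;0 0 0 0 0 -1.5 85;0 0 0 0 0 -2.5 85;0 0 0 0 0 -3.5 85;0 0 0 0 0 -3.5 85;0 0 0 0 0 -3.5 85;0 0 0 0 0 -3.5 85'
python3 - <<'E'
from h import *
wing("wrist",(.55,.018),.1,.109,.035)
p=get_image("wrist");cv2.imwrite("pics/w4.png",p["image"])
E
```

```text
time_s: 7.3
position: [0.5497, 0.0178, 0.2472]
tool_rot: [[-0.896, 0.443, -0.0], [0.443, 0.896, 0.0], [0.0, 0.0, -1.0]]
ft_force: [-0.2, -0.1, -0.3]
grip_width: 0.0851
gripper_force: 0.0
time_s: 8.0
position: [0.5495, 0.0178, 0.3511]
tool_rot: [[-0.896, 0.443, -0.002], [0.443, 0.896, 0.0], [0.002, -0.001, -1.0]]
ft_force: [0.5, -0.2, -0.5]
grip_width: 0.0849
gripper_force: 0.0
wrist 1048 z 0.10229916012815723 rect ((549.93115234375, 18.542020797729492), (44.63478469848633, 12.691397666931152), 37.27704620361328) mean [0.54949063 0.01862853 0.1022354 ] axis deg 37.652133916240096
```

View pics/w4.png

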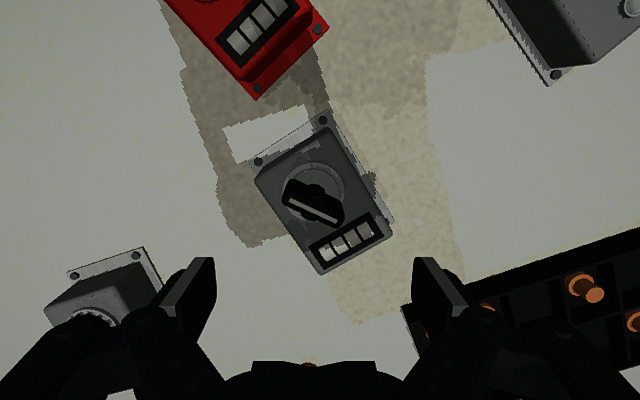

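The wing, at (315,203), is back at 37.7°, its rest angle, and the gripper is clear.

```bash
python3 -c 'from rig import job;print(job.close_job())'
```

```text
the job is handed in; nothing more can be done
None
```

The counter's reset knob was turned to its stop, held there for over half a second, and released. It sprang back to its rest angle, the regulator and button were not touched, and the job is handed in (no verdict was returned).

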